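# Clamp a forming punch in the bench chuck

### The arm

A 6-joint arm with a two-finger parallel gripper is mounted at the origin on the work surface. World frame = base frame: x ahead of the robot, y to its left, z up, the work surface at z = 0. Lengths are in mm, angles in rad, forces in N, time in s.
With the tool pointing down it reaches from about 375 to 900 mm from the base axis. Payload 3.1 kg.
Tool frame: the origin (TCP) lies between the finger pads; the fingertips stand 22 mm ahead of it and the grasp point (between the pads) lies 3 mm ahead of it; z points along the fingers, y is the line along which they close (so a half turn about z gives the same grasp; the last joint's range is limited). The gripper opens to 85 mm and grips with 20 to 120 N. Pads are 22 mm wide; open, the fingers measure 114 mm over their backs; the gripper's body (76 mm by 85 mm) begins 54 mm behind the grasp point. The pads swing forward as they close: fully open they stand 13 mm farther back than shut.
Start: joints at [-1.435, 0.527, 1.433, -0, 1.181, -0.178], TCP at [192.945, -594.448, 228.71] pointing down, gripper open.
Joint ranges: [-3.08, 3.08], [-0.75, 2.2], [0.22, 2.44], [-1.43, 4.57], [0, 2.65], [-2.85, 2.85]. Speed limits (rad/s): [2.79, 2.79, 3.14, 3.14, 3.14, 3.14].

### API

Orientations are given as a unit quaternion [w, x, y, z].
In Python, from rig import arm gives the robot as it stands. The module is installed in compiled form; this text tells all that it offers.
- The arm moves only by the tool carry_out, never from a script. Its argument "steps" is a list that holds one entry, the list of rows, each a list of 5 numbers: the opening, from 0 (shut) to 1 (fully open), then the shift along the world's x, y, z each as a share of 400 mm, from -1 to 1, then the turn about the world's z as a share of pi rad, from -1 to 1. In form: [[[fingers, tx, ty, tz, twist], ...]]. A call has 1 to 20 rows; each row is the pose to reach, as a shift and turn from the pose commanded when the call began, turning the shorter way round; what a row does not reach only later rows make up. A row lasts 1/10 s, in which the tool goes at most 50 mm and 8.59 degrees, less where a joint would pass 70% of its speed; a pose out of reach is approached as far as the arm can. A call with a number of a shift or a turn outside -1 to 1 is refused whole. A call with a gripper value outside its range is refused whole. The fingers move at their own pace and stop on an object; "squeeze" is the grip in N (left out, the last holds). Time passes only in rows, so rows that repeat a pose let the fingers close. It gives the time, the measured TCP pose, the force, the opening and the grip force at its end, in the units of the state.
- arm.observe(): the state, without advancing time (a new reading comes with each control period).
- arm.capture(name): name is "scene" or "top" or "wrist"; returns a dict with "img" (384x512x3 uint8, red, green, blue), "z_map" (384x512 float32, mm along the optical axis (not along the pixel's ray), 0 where there is no reading), "fov_y" (degrees; the focal length in pixels is half the picture's height over the tangent of half this angle, whatever the lens; pixels are square), "cx", "cy" (the principal point, pixels), "R" (3x3) and "t" (3): a world point X has camera coordinates R X + t; the wrist camera has in their place "hand_eye" (4x4, takes a point from camera to tool coordinates, whose origin is the TCP and whose axes are the flange's). Camera axes: x right, y down, z forward; pixel columns grow to the right and rows downward; lengths in mm; the calibration is good to about 2 mm. The wrist camera is an equidistant fisheye: a pixel r from the principal point sees the ray r / f radians off the axis. A picture is of the moment at which its call begins: read the wrist's pose just before it.
- arm.finish_job(): hands the job in; it is judged then, once.
The state is a dict: "clock": time; "joints": joint angles; "joint_vel": joint speeds; "joint_efforts": joint torques, N m; "tool_pos": TCP position; "eef_rot": TCP orientation; "contact_force": force on the tool from outside, world axes, zero at the start; "moment": the same for the moment, N m; "gripper_width": opening from 0.0 (shut) to 1.0 (fully open); "grasp_force": force on a finger pad.
Only numpy, scipy, OpenCV 4.12 (cv2) and the standard library are available. Lean on these libraries where they do the work, as an engineer would, in place of code of your own. Each camera call takes 0.05 s, during which the arm holds its last target. There are 200 camera calls.

### The job

The steel punch stands face down in the wooden block. Turn it end for end by laying it down on the bench and taking it again, and set it in the upright bench chuck with its shank down on the bottom of the bore and its square head on top. Then turn the chuck's sleeve clockwise by its crank handle until the three jaws grip the shank firmly, and let go; leave the palette, hammer and pliers where they are.

Things in the scene. Friction and masses are not known exactly. Their poses are not given: they have to be found in the camera images.
- punch: Loose steel punch, 120 mm long, 0.24 kg: square head 24 x 24 x 20 mm (its flat end is the face), then a round shank 16 mm in diameter, 100 mm long. Origin at the centre of the face; z runs from the face to the shank's end: up at the start, down when right way up in the chuck. Mass centre 48 mm from the face. Laid on the bench it rests on a flat of the head (shank end lower) and does not roll.
- shank_end (a point): Centre of the free end of the punch's shank, 120 mm from the face.
- block: Fixed wooden block 100 x 90 x 30 mm (x, y, height) with one square pocket 28 x 28 mm, 12 mm deep, in the middle of its top, in which the punch stands head down. Origin at the centre of its underside, on the bench.
- chuck: Fixed upright chuck: base plate 120 x 100 x 14 mm, round body 60 mm in diameter (68 below 35 mm), top 75 mm above the bench, with a bore 27 mm in diameter. Three upright jaws around the bore reach 5 mm above the top and move together. Origin on the axis at bench level, z up, x along the plate's 120 mm side.
- bore_floor (a point): Centre of the bottom of the chuck's bore, 35 mm above the bench, on the chuck's axis.
- sleeve_handle (a point): Centre of the top of the sleeve's crank handle, 96 mm above the bench, 85 mm from the axis: an upright pin 14 mm in diameter, free from 55 to 96 mm above the bench, on a flat arm 14 mm wide from the sleeve (a knurled ring 76 mm in diameter, 43 to 65 mm above the bench). At joint value 0 the arm points along the chuck's -x, roughly towards the robot.
- sleeve (a joint): Sleeve angle, rad, 0 to 1.9, growing clockwise from above (handle goes from the chuck's -x towards its +y); starts at 0 to 0.35. Jaw faces are 13 mm from the axis at 0 and close 4 mm per rad: they meet the shank at about 1.25. Firm: on to 1.5 or 1.7 against a springy 6 to 15 N at the handle; released, it settles near 1.34 and friction (2.5 N at the handle) keeps the jaws' grip.
- jaw0: One of the three jaws, steel, 14 x 10 x 38 mm; origin on the chuck's axis at bench level.
- jaw1: Second jaw, like the first.
- jaw2: Third jaw, like the first.
- palette: White ceramic six-cup palette, about 150 mm across and 16 mm high, lying beyond the work. Origin at the centre of its underside. To be left alone.
- hammer: Hammer, 220 mm long, lying on the bench at the robot's left. Origin under its middle. To be left alone.
- pliers: Red-handled pliers, 190 mm long, lying on the bench at the robot's right. Origin at the pivot. To be left alone.
Things that resemble listed ones, but are neither listed nor needed, are in the scene too. Leave any turquoise look-alike of the chuck alone. Of the things that look like the punch, the smaller one is meant.

How it is judged:
By the outcome, as a careful person would: the job done as asked, in the order asked, and still so for the second after the job is handed in, with the robot touching nothing.
It also fails if it takes over 72 s, if anything falls off the work surface, if the arm or the gripper's body presses on something with over 40 N, if the wrist force passes 120 N, or if a joint passes its speed limit or range.

## Working session

There is one attempt and no reset: what is moved stays moved. The work goes in short steps, Python scripts to look and compute and a tool call to move; the robot and the scene stay as the last step left them, time stands still between calls to the robot, and variables do not carry over. Pictures are saved under pics/ and viewed, at most 10 in all, crops included, and the job is handed in when it is done.

Besides the shell and the picture viewer there is one more tool, called after "Call:" as name(argument=value, ...) on one line, values as JSON. carry_out: Moves the arm, as the interface text tells. Its arguments: {"type":"object","properties":{"steps":{"type":"array","items":{"type":"array","items":{"type":"array","items":{"type":"number"}}}},"squeeze":{"type":"number"}},"required":["steps"]}

```bash
mkdir -p pics; cat > h.py <<'E'
import numpy as np, cv2
from rig import arm
def cap(n,save=None):
    c=arm.capture(n)
    if save: cv2.imwrite('pics/'+save,cv2.cvtColor(c['img'],cv2.COLOR_RGB2BGR))
    return c
def cloud(c):
    f=192/np.tan(np.radians(c['fov_y'])/2); z=c['z_map']
    v,u=np.mgrid[0:384,0:512]
    P=np.stack([(u-c['cx'])/f*z,(v-c['cy'])/f*z,z],-1)
    W=(P-np.array(c['t']))@np.array(c['R'])
    W[z==0]=np.nan
    return W
E
python3 - <<'E'
from h import *
import pickle
d={}
for n in('scene','top'):
    c=cap(n); d[n]=c
pickle.dump(d,open('d.pkl','wb'))
im=np.vstack([d['scene']['img'],d['top']['img']])
cv2.imwrite('pics/a.png',cv2.cvtColor(d['scene']['img'],cv2.COLOR_RGB2BGR))
cv2.imwrite('pics/b.png',cv2.cvtColor(d['top']['img'],cv2.COLOR_RGB2BGR))
s=arm.observe();print(s)
W=cloud(d['top']);print(np.round(W[::48,::64]).tolist())
E
```

```text
{'clock': 0.1, 'joints': array([-1.43554761e+00,  5.28377657e-01,  1.43377048e+00,  1.22730417e-05,
        1.18142572e+00, -1.78465486e-01]), 'joint_vel': array([-0.00065073, -0.0012977 , -0.00320897,  0.00049028, -0.00051204,
       -0.00031462]), 'joint_efforts': array([-7.48916227e-04, -4.43305063e+01, -1.78586537e+01, -2.66957804e-04,
        3.89620327e-03,  7.07526709e-06]), 'tool_pos': array([ 192.83344189, -593.82214423,  227.8299288 ]), 'eef_rot': array([-9.90248415e-04,  9.87723008e-01,  1.56212287e-01,  2.70772047e-05]), 'contact_force': array([ 0.575867  , -0.6040473 , -0.34845757]), 'moment': array([ 0.0062026 , -0.00051378, -0.0051391 ]), 'grasp_force': 0.0, 'gripper_width': 0.9994239337884858}
[[[1847.0, 1540.0, -755.0], [1857.0, 1166.0, -750.0], [1869.0, 794.0, -748.0], [1886.0, 423.0, -751.0], [1896.0, 50.0, -746.0], [1914.0, -322.0, -752.0], [1930.0, -696.0, -754.0], [1930.0, -1061.0, -735.0]], [[1529.0, 1479.0, -737.0], [1555.0, 1130.0, -760.0], [1557.0, 760.0, -739.0], [1570.0, 400.0, -739.0], [1596.0, 40.0, -760.0], [1602.0, -323.0, -748.0], [1618.0, -687.0, -75
[... 421 characters left out ...]
60.0], [557.0, 676.0, 4.0], [561.0, 447.0, 22.0], [574.0, 228.0, -0.0], [580.0, 3.0, 7.0], [589.0, -222.0, 2.0], [599.0, -449.0, -3.0], [605.0, -673.0, 3.0]], [[423.0, 1126.0, -431.0], [389.0, 656.0, 1.0], [397.0, 438.0, -3.0], [405.0, 218.0, -4.0], [412.0, -3.0, -1.0], [420.0, -223.0, 1.0], [428.0, -443.0, 2.0], [435.0, -662.0, 4.0]], [[217.0, 1120.0, -479.0], [228.0, 615.0, 47.0], [236.0, 420.0, 3.0], [243.0, 205.0, 7.0], [246.0, -9.0, 464.0], [248.0, -130.0, 664.0], [249.0, -214.0, 798.0], [273.0, -641.0, 31.0]], [[8.0, 1121.0, -541.0], [83.0, 584.0, 76.0], [82.0, 406.0, 0.0], [89.0, 196.0, -3.0], [126.0, -13.0, 322.0], [104.0, -224.0, 5.0], [111.0, -435.0, -2.0], [181.0, -302.0, 823.0]]]
```

View pics/a.png

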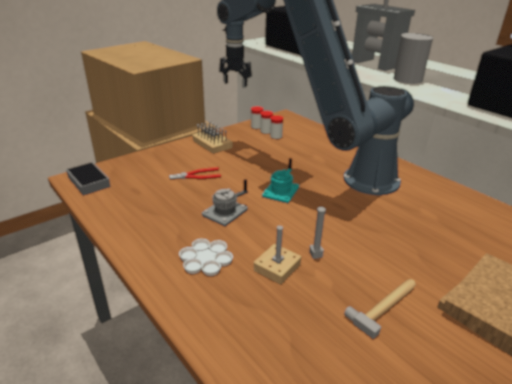

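View pics/b.png

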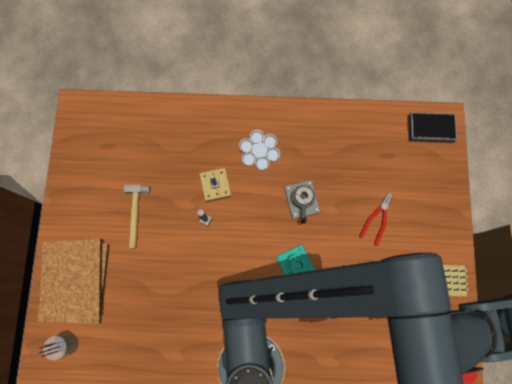

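Scene view: punch candidates are at (279,245), standing in the wooden block, and at (318,235), a larger one standing free on the bench. The smaller one in the block fits. The grey chuck is at scene (224,205) / top (302,198), and the turquoise look-alike is at (281,185). I'll confirm with one enlarged crop and measure.

```bash
python3 - <<'E'
from h import *
import pickle
d=pickle.load(open('d.pkl','rb'))
a=cv2.resize(d['scene']['img'][165:290,165:340],None,fx=3.4,fy=3.4,interpolation=3)
b=cv2.resize(d['top']['img'][160:235,190:330],None,fx=4.25,fy=4.25,interpolation=3)[:, :a.shape[1]]
b=cv2.resize(d['top']['img'][160:230,190:330],(595,297),interpolation=3)
a=cv2.resize(a,(420,300))
cv2.imwrite('pics/c.png',cv2.cvtColor(np.vstack([cv2.copyMakeBorder(a,0,0,0,175,0),b]),cv2.COLOR_RGB2BGR))
W=cloud(d['top']);S=cloud(d['scene'])
def stat(W,n,x,y,zlo,zhi):
    P=W.reshape(-1,3);m=(P[:,0]>x[0])&(P[:,0]<x[1])&(P[:,1]>y[0])&(P[:,1]<y[1])&(P[:,2]>zlo)&(P[:,2]<zhi)
    q=P[m]
    if len(q)<3: print(n,len(q));return
    r=cv2.minAreaRect(q[:,:2].astype(np.float32))
    print(n,len(q),'med',np.round(np.median(q,0),1),'mid',np.round((q.max(0)+q.min(0))/2,1),'ext',np.round(np.ptp(q,axis=0),1),'rect',np.round(r[0],1),np.round(r[1],1),round(r[2],1))
for nm,u,v in(('block',215,184),('punch',214,182),('bigp',204,216),('chuck',302,198),('handle',303,220),('pal',259,149)):
    print(nm,np.round(W[v,u],0))
bx=W[184,222];cx=W[198,302];print(bx,cx)
for n,V in(('top',W),('scene',S)):
    stat(V,n+' block',(bx[0]-90,bx[0]+90),(bx[1]-75,bx[1]+75),22,40)
    stat(V,n+' punch hi',(bx[0]-90,bx[0]+90),(bx[1]-75,bx[1]+75),60,160)
    stat(V,n+' punch top',(bx[0]-90,bx[0]+90),(bx[1]-75,bx[1]+75),122,160)
    for lo,hi in((8,20),(45,66),(68,84),(86,104)):
        stat(V,n+' chuck %d-%d'%(lo,hi),(cx[0]-130,cx[0]+80),(cx[1]-110,cx[1]+110),lo,hi)
E
```

```text
block [592. 143.  57.]
punch [592. 144.  84.]
bigp [469. 166. 123.]
chuck [ 557. -155.   41.]
handle [ 472. -154.   94.]
pal [736.  -2.  14.]
[599.61874177 121.99353723  27.27010331] [ 556.9039853  -155.12416821   40.57723462]
top block 660 med [592.9 144.2  30.6] mid [598.1 144.4  31.1] ext [117.6 104.8  17.6] rect [597.6 146.7] [103.2  89.9] 14.6
top punch hi 47 med [593.4 145.2 123.7] mid [597.  146.2 105.8] ext [16.5 13.8 80.4] rect [596.9 146.3] [14.1 16. ] 85.7
top punch top 25 med [596.8 146.1 137.7] mid [597.  146.6 134.1] ext [16.5 13.  23.8] rect [597.  146.7] [13.2 16. ] 85.7
top chuck 8-20 504 med [ 538.6 -144.7   14.2] mid [ 534.  -159.8   14. ] ext [201.1 206.8  12. ] rect [ 533.6 -160.7] [206.5 200.7] 89.2
top chuck 45-66 196 med [ 533.2 -157.1   60.4] mid [ 532.8 -157.8   55.5] ext [129.   78.   20.9] rect [ 536.9 -148.3] [ 77.3 124.5] 69.1
top chuck 68-84 231 med [ 558.9 -155.    75.8] mid [ 531.9 -155.3   75.9] ext [127.7  66.8  15.8] rect [ 536.2 -146.3] [ 65.4 123.1] 72.4
top chuck 86-104 20 med [ 474.9 -157.2   95.4] mid [ 522.9 -150.3   94. ] ext [109.3  26.4  1
[... 271 characters left out ...]
51.9] [17.2 16.5] 14.8
scene punch top 47 med [598.9 153.7 135.1] mid [596.7 150.1 133. ] ext [16.  16.5 18.9] rect [597.5 151.1] [17.2 14.8] 14.8
scene chuck 8-20 402 med [ 585.5 -127.4   15.8] mid [ 556.8 -143.2   14. ] ext [138.5 111.8  11.9] rect [ 556.8 -152. ] [124.3 103.6] 15.1
scene chuck 45-66 203 med [ 562.9 -137.6   57.2] mid [ 529.8 -146.4   55.6] ext [134.9  73.   20.7] rect [ 533.4 -137. ] [ 66.7 130.9] 76.5
scene chuck 68-84 214 med [ 559.  -148.1   76.6] mid [ 529.8 -149.9   75.9] ext [123.4  69.1  15.8] rect [ 534.5 -140.2] [ 69.7 119.6] 72.0
scene chuck 86-104 18 med [ 474.2 -151.6   94.3] mid [ 473.4 -153.3   94. ] ext [12.2 13.9 13.4] rect [ 473.4 -152.5] [13.1  9.8] 52.6
```

View pics/c.png

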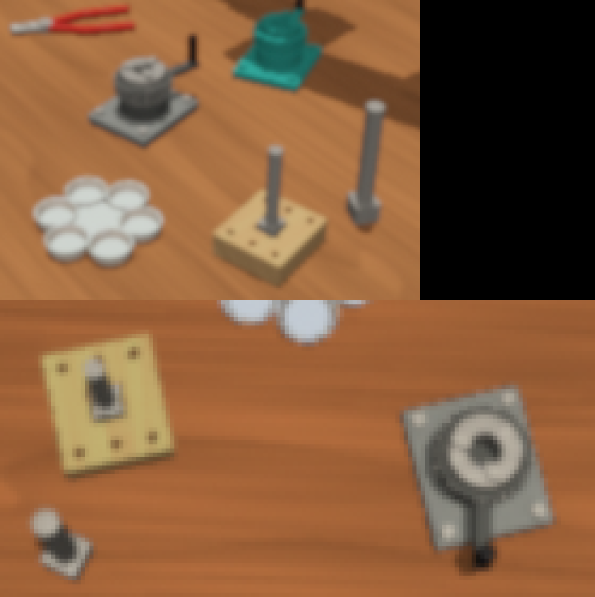

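The crop confirms it: the small punch stands in the wooden block, the grey chuck has its handle towards the robot at joint ≈ 0.25, and both the turquoise chuck and the taller punch are decoys. Block yaw is about 14.6°, so I move above the punch.

Call:
carry_out(steps=[[[1,0.505,0.93,0,-0.019],[1,0.505,0.93,0,-0.019],[1,0.505,0.93,0,-0.019],[1,0.505,0.93,0,-0.019],[1,0.505,0.93,0,-0.019],[1,0.505,0.93,0,-0.019],[1,0.505,0.93,0,-0.019],[1,0.505,0.93,0,-0.019],[1,0.505,0.93,0,-0.019]]], squeeze=20)

```text
clock: 1.0
tool_pos: [395.3, -218.4, 228.4]
eef_rot: [-0.001, 0.992, 0.128, -0.0]
contact_force: [-0.4, 0.3, 0.0]
gripper_width: 1.001
grasp_force: 0.0
```

Call:
carry_out(steps=[[[1,0.504,0.927,0,0],[1,0.504,0.927,0,0],[1,0.504,0.927,0,0],[1,0.504,0.927,0,0],[1,0.504,0.927,0,0],[1,0.504,0.927,0,0],[1,0.504,0.927,0,0],[1,0.504,0.927,0,0],[1,0.504,0.927,0,0],[1,0.504,0.927,0,0],[1,0.504,0.927,-0.1,0],[1,0.504,0.927,-0.18,0],[1,0.504,0.927,-0.25,0],[1,0.504,0.927,-0.25,0]]])

```text
clock: 2.4
tool_pos: [592.4, 146.9, 124.5]
eef_rot: [-0.0, 0.992, 0.126, -0.005]
contact_force: [-0.9, 0.2, 0.0]
gripper_width: 1.001
grasp_force: 0.0
```

```bash
python3 - <<'E'
from h import *
s=arm.observe();print(s['tool_pos'],s['contact_force'],s['joints'])
c=cap('wrist','w1.png');print(c['hand_eye'],c['fov_y'],c['cx'],c['cy'])
E
```

```text
[592.35962521 146.88830889 124.51347026] [-0.87171719  0.23025333  0.04810558] [ 6.03916081e-02  6.41921207e-01  1.55247177e+00 -5.36156818e-04
  9.58082310e-01  1.37846945e+00]
[[-1.15313690e-03 -9.56797959e-01 -2.90751331e-01  7.42657451e+01]
 [ 9.99999260e-01 -9.90849637e-04 -7.05390191e-04 -7.00975352e-02]
 [ 3.86825045e-04 -2.90751929e-01  9.56798394e-01 -1.45355813e+02]
 [ 0.00000000e+00  0.00000000e+00  0.00000000e+00  1.00000000e+00]] 65.70646984690485 254.7347367882386 193.4562447067862
```

View pics/w1.png

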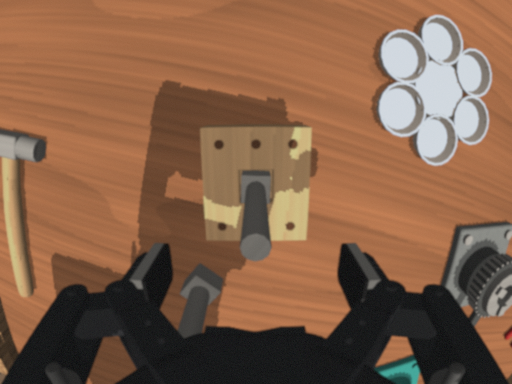

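The punch sits centred between the fingers (shank end at (257,245)) and the block edges are parallel to the image axes. I close, then lift.

Call:
carry_out(steps=[[[0,0,0,0,0],[0,0,0,0,0],[0,0,0,0,0],[0,0,0,0,0],[0,0,0,0,0],[0,0,0,0,0],[0,0,0,0.06,0],[0,0,0,0.12,0],[0,0,0,0.12,0],[0,0,0,0.12,0]]], squeeze=40)

```text
clock: 3.45
tool_pos: [596.2, 148.4, 176.2]
eef_rot: [-0.0, 0.992, 0.127, -0.0]
contact_force: [0.4, -0.0, -2.4]
gripper_width: 0.146
grasp_force: 39.1
```

Call:
carry_out(steps=[[[0,0.01,-0.1,0,0],[0,0.02,-0.2,0,0],[0,0.035,-0.3,0,0],[0,0.035,-0.37,0,0],[0,0.035,-0.37,-0.06,0],[0,0.035,-0.37,-0.12,0],[0,0.035,-0.37,-0.15,0],[0,0.035,-0.37,-0.16,0],[0,0.035,-0.37,-0.165,0],[0,0.035,-0.37,-0.168,0],[0,0.035,-0.37,-0.168,0]]])

```text
clock: 4.55
tool_pos: [612.6, 0.5, 111.9]
eef_rot: [0.001, 0.992, 0.127, 0.002]
contact_force: [-1.2, 0.4, 11.4]
gripper_width: 0.151
grasp_force: 40.6
```

Call:
carry_out(steps=[[[0,-0.0445,-0.0116,0.0,0],[0,-0.0445,-0.0116,0.0,0],[0,-0.0886,-0.0231,-0.0055,0],[0,-0.0886,-0.0231,-0.0055,0],[0,-0.131,-0.034,-0.02,0],[0,-0.131,-0.034,-0.02,0],[0,-0.17,-0.0443,-0.042,0],[0,-0.17,-0.0443,-0.042,0],[0,-0.205,-0.0534,-0.071,0],[0,-0.205,-0.0534,-0.071,0]]], squeeze=20)

```text
clock: 5.55
tool_pos: [525.3, -20.8, 81.6]
eef_rot: [-0.0, 0.992, 0.127, -0.002]
contact_force: [-6.6, -1.8, 13.3]
gripper_width: 0.152
grasp_force: 65.6
```

```bash
python3 - <<'E'
from h import *
s=arm.observe();print(s['tool_pos'],s['contact_force'])
c=cap('scene');a=cv2.resize(c['img'][120:280,160:340],None,fx=3,fy=3,interpolation=3)
cv2.imwrite('pics/l1.png',cv2.cvtColor(a,cv2.COLOR_RGB2BGR))
E
```

```text
[525.28260774 -20.84735313  81.55889276] [-6.59771608 -1.84426125 13.31845174]
```

View pics/l1.png

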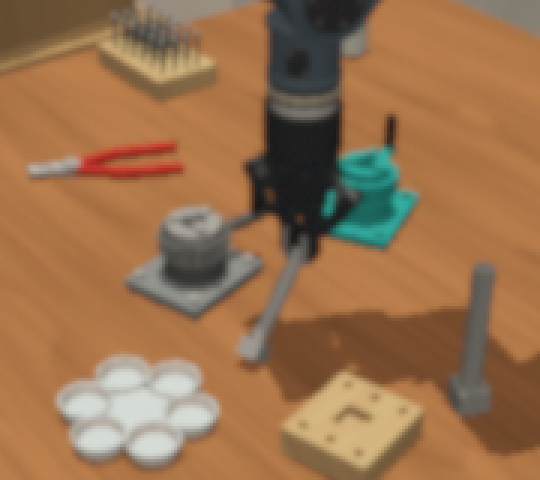

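The punch is tilting as planned: head edge on the bench at crop (255,345), shank held at (297,245). Continuing.

Call:
carry_out(steps=[[[0,-0.0295,-0.0076,-0.034,0],[0,-0.0295,-0.0076,-0.034,0],[0,-0.053,-0.0138,-0.0735,0],[0,-0.053,-0.0138,-0.0735,0],[0,-0.0697,-0.0181,-0.1165,0],[0,-0.0697,-0.0181,-0.1165,0],[0,-0.075,-0.0194,-0.133,0],[0,-0.075,-0.0194,-0.137,0],[0,-0.075,-0.0194,-0.137,0]]])

```text
clock: 6.5
tool_pos: [498.5, -28.6, 26.3]
eef_rot: [-0.0, 0.992, 0.127, -0.0]
contact_force: [-2.7, -0.1, 1.3]
gripper_width: 0.148
grasp_force: 59.0
```

Call:
carry_out(steps=[[[0.4,0,0,0,0],[0.6,0,0,0,0],[0.6,0,0,0,0],[0.7,0,0,0.1,0],[0.7,0,0,0.2,0],[0.7,0.08,0.02,0.3,0],[0.7,0.16,0.04,0.3,0],[0.7,0.16,0.04,0.3,0],[0.7,0.16,0.04,0.3,0],[0.7,0.16,0.04,0.3,0]]])

```text
clock: 7.5
tool_pos: [560.5, -12.5, 145.3]
eef_rot: [-0.001, 0.992, 0.127, -0.002]
contact_force: [0.2, 0.4, -0.2]
gripper_width: 0.703
grasp_force: 0.0
```

```bash
cat >> h.py <<'E'
from scipy.spatial.transform import Rotation as Ro
def wcloud(save=None):
    s=arm.observe(); c=cap('wrist',save)
    f=192/np.tan(np.radians(c['fov_y'])/2); z=c['z_map'].astype(float)
    v,u=np.mgrid[0:384,0:512]; x=u-c['cx'];y=v-c['cy'];r=np.hypot(x,y)+1e-9;th=r/f
    k=np.tan(th)*z/r
    P=np.stack([x*k,y*k,z,np.ones_like(z)],-1)@np.array(c['hand_eye']).T
    q=s['eef_rot'];R=Ro.from_quat([q[1],q[2],q[3],q[0]]).as_matrix()
    W=P[...,:3]@R.T+s['tool_pos']; W[z==0]=np.nan
    return s,c,W
E
python3 - <<'E'
from h import *
s,c,W=wcloud('w2.png');print(s['tool_pos'])
P=W.reshape(-1,3)
m=(P[:,2]>5)&(P[:,2]<40)&(P[:,0]>460)&(P[:,0]<655)&(P[:,1]>-70)&(P[:,1]<70)
q=P[m];r=cv2.minAreaRect(q[:,:2].astype(np.float32));print(len(q),r,q.max(0),q.min(0))
h=q[q[:,2]>19];print(len(h),cv2.minAreaRect(h[:,:2].astype(np.float32)),np.median(h,0))
b=(np.abs(P[:,0]-560)<60)&(np.abs(P[:,1]-50)<15);print('bench',np.nanmedian(P[b],0))
E
```

```text
[560.52604166 -12.49350406 145.31420295]
2134 ((551.8064575195312, -16.08032989501953), (120.47744750976562, 23.96811294555664), 16.371816635131836) [611.98674619  12.15414451  26.47399621] [491.68506013 -36.16416909   5.18005282]
713 ((570.2288818359375, -9.435310363769531), (79.7002182006836, 23.569944381713867), 13.783720970153809) [597.28563071  -4.00242943  24.17030277]
bench [556.80277175  44.02791723 218.63593558]
```

View pics/w2.png

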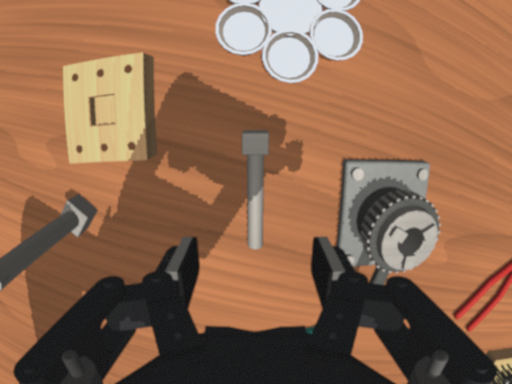

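The punch lies flat: head at (255,142), shank end at (255,245), aligned with the fingers. I take it lightly at the head and lift briskly so that the shank swings down.

Call:
carry_out(steps=[[[0.7,0.104,0.0255,0,0],[0.7,0.104,0.0255,-0.1,0],[0.7,0.104,0.0255,-0.2,0],[0.7,0.104,0.0255,-0.28,0],[0.7,0.104,0.0255,-0.302,0],[0.7,0.104,0.0255,-0.302,0],[0,0.104,0.0255,-0.302,0],[0,0.104,0.0255,-0.302,0],[0,0.104,0.0255,-0.302,0],[0,0.104,0.0255,-0.302,0],[0,0.104,0.0255,-0.302,0],[0,0.104,0.0255,-0.302,0],[0,0.104,0.0255,-0.178,0],[0,0.104,0.0255,-0.053,0],[0,0.104,0.0255,0.05,0],[0,0.104,0.0255,0.05,0],[0,0.104,0.0255,0.05,0]]], squeeze=20)

```text
clock: 9.25
tool_pos: [604.5, -2.6, 167.5]
eef_rot: [0.0, 0.992, 0.127, 0.001]
contact_force: [0.8, -0.5, -0.7]
gripper_width: 0.001
grasp_force: 0.0
```

```bash
cat > tilt.py <<'E'
from h import *
c=cap('scene');W=cloud(c);s=arm.observe();t=s['tool_pos'];print(t,s['contact_force'],s['gripper_width'])
u=np.array([np.cos(.255),np.sin(.255)]);n=np.array([-u[1],u[0]])
P=W.reshape(-1,3);q=P-t;a=q[:,:2]@u;b=q[:,:2]@n
m=(np.abs(b)<16)&(a>-140)&(a<30)&(q[:,2]<-20)&(q[:,2]>-160)&(P[:,2]>6)
a=a[m];z=q[m,2]
for lo in range(-130,20,10):
    k=(z>=lo)&(z<lo+10)
    if k.sum(): print(lo,k.sum(),np.round(np.median(a[k]),1))
E
python3 tilt.py; python3 - <<'E'
from h import *
c=cap('scene');a=cv2.resize(c['img'][100:280,160:340],None,fx=3,fy=3,interpolation=3)
cv2.imwrite('pics/l2.png',cv2.cvtColor(a,cv2.COLOR_RGB2BGR))
E
```

```text
[603.41496297  -2.40013425 165.95064804] [-0.45038568 -0.16418383 -0.65543332] -0.0028981843765774726
```

View pics/l2.png

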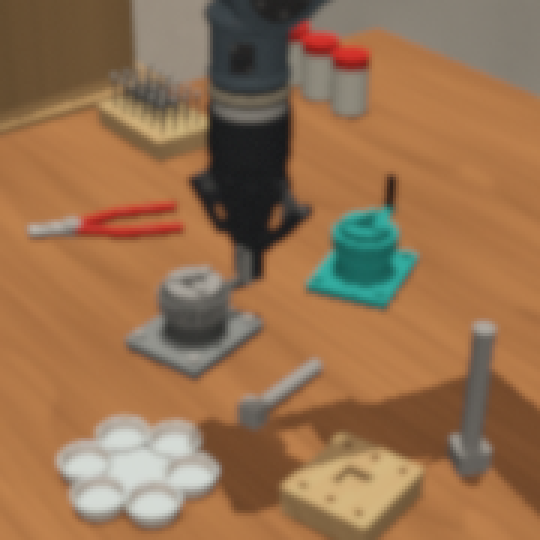

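The grip slipped; the punch still lies at crop (280,390). I re-measure.

```bash
cat > lie.py <<'E'
from h import *
s,c,W=wcloud()
P=W.reshape(-1,3);t=s['tool_pos'];print(t)
m=(P[:,2]>4)&(P[:,2]<40)&(P[:,0]>440)&(P[:,0]<655)&(P[:,1]>-75)&(P[:,1]<70)
q=P[m];r=cv2.minAreaRect(q[:,:2].astype(np.float32));print(len(q),r,q.max(0),q.min(0))
a=np.radians(r[2] if r[1][0]>r[1][1] else r[2]-90);u=np.array([np.cos(a),np.sin(a)])
print('yaw',np.degrees(a),'face',np.array(r[0])+60*u,'tail',np.array(r[0])-60*u)
E
python3 lie.py
```

```text
[602.83699941  -2.34681662 165.01321403]
1169 ((575.3069458007812, -7.142856597900391), (70.31031036376953, 23.567138671875), 13.24193000793457) [612.05802239  11.93599463  27.60626054] [540.06654139 -24.42617513   4.52836613]
yaw 13.24193000793457 face [633.71163767   6.60094081] tail [516.90225393 -20.88665401]
```

Call:
carry_out(steps=[[[0.7,-0.01,0,-0.1,0],[0.7,-0.01,0,-0.2,0],[0.7,-0.01,0,-0.3,0],[0.7,-0.01,0,-0.35,0],[0.7,-0.01,0,-0.36,0],[0.7,-0.01,0,-0.36,0],[0.7,-0.01,0,-0.36,0],[0,-0.01,0,-0.36,0],[0,-0.01,0,-0.36,0],[0,-0.01,0,-0.36,0],[0,-0.01,0,-0.36,0],[0,-0.01,0,-0.36,0],[0,-0.01,0,-0.36,0]]], squeeze=20)

```text
clock: 10.7
tool_pos: [600.2, -2.6, 22.4]
eef_rot: [0.0, 0.992, 0.127, 0.0]
contact_force: [-0.7, -0.3, -0.8]
gripper_width: -0.003
grasp_force: 0.0
```

```bash
python3 - <<'E'
from h import *
c=cap('scene');W=cloud(c);P=W.reshape(-1,3)
m=(P[:,2]>6)&(P[:,2]<34)&(P[:,0]>440)&(P[:,0]<655)&(P[:,1]>-75)&(P[:,1]<70)
q=P[m];print(len(q),cv2.minAreaRect(q[:,:2].astype(np.float32)),q.max(0),q.min(0))
s,c,W=wcloud('w3.png')
a=cv2.cvtColor(c['img'],cv2.COLOR_RGB2BGR)
E
```

```text
196 ((536.3668212890625, -30.58880615234375), (170.8440704345703, 133.40931701660156), 23.711261749267578) [634.09028007  64.8354763   33.91970269] [446.86029189 -60.52306894   6.04714619]
```

View pics/w3.png

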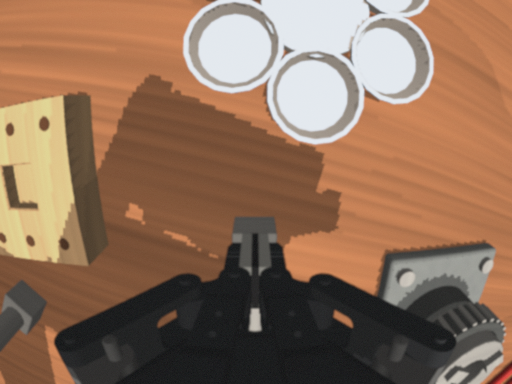

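```bash
python3 - <<'E'
from h import *
s,c,W=wcloud()
H=np.linalg.inv(np.array(c['hand_eye']));f=192/np.tan(np.radians(c['fov_y'])/2)
for p in((0,0,3),(0,0,22),(0,11,22),(11,0,22),(0,0,-20)):
    X=(H@np.array([*p,1]))[:3];r=np.hypot(X[0],X[1]);th=np.arctan2(r,X[2]);print(p,c['cx']+f*th*X[0]/r,c['cy']+f*th*X[1]/r,X[2])
print(f)
for v in range(205,345,8): print(v,np.round(W[v,248],1),np.round(W[v,256],1),c['z_map'][v,256])
print(s['gripper_width'],s['grasp_force'],s['tool_pos'],s['contact_force'])
E
```

```text
(0, 0, 3) 255.11518707401066 243.73776686514788 163.53967193298578
(0, 0, 22) 255.09026297463382 229.92147081711374 181.71883329695706
(0, 11, 22) 272.9755276989421 229.85968772689296 181.71119339492142
(11, 0, 22) 255.07674169456845 213.20434577860794 178.5205529099942
(0, 0, -20) 255.15231361627957 264.7646521447495 141.53331870291532
297.3186396354542
205 [ 6.146e+02  5.500e+00 -2.000e-01] [6.16e+02 1.00e+00 5.00e-01] 176.82472
213 [6.099e+02 4.400e+00 6.000e-01] [ 6.106e+02 -4.000e-01 -9.000e-01] 179.73154
221 [608.1   3.7   8.6] [609.6  -0.7   9.4] 170.25217
229 [608.1   3.5  19.9] [609.   -0.8  19.5] 160.69774
237 [609.9   3.6  33.9] [ 6.11e+02 -2.00e-01  3.41e+01] 146.09106
245 [609.8   3.4  42.4] [ 6.11e+02 -2.00e-01  4.29e+01] 137.75131
253 [610.    3.3  50.6] [ 6.106e+02 -2.000e-01  5.010e+01] 130.93436
261 [609.5   3.   56.9] [ 6.11e+02 -1.00e-01  5.79e+01] 123.351265
269 [608.8   2.7  62.3] [ 6.098e+02 -4.000e-01  6.250e+01] 119.29323
277 [610.8   3.   71.4] [605.4  -1.6  61.6] 121.534546
285 [609.5   2.6  75. ] [602.3  -2.4  62.9] 121.145706
293 [604.3   1.4  72.7] [597.7  -3.6  62.2] 123.21544
301 [6.011e+02 6.000e-01 7.360e+01] [593.6  -4.6  62.4] 124.28994
309 [ 5.966e+02 -5.000e-01  7.300e+01] [554.1 -15.1  18. ] 178.66386
317 [592.3  -1.6  72.8] [547.9 -16.7  18.5] 180.04436
325 [592.8  -1.5  78.4] [540.1 -18.7  17.5] 183.29218
333 [609.6   2.1 101. ] [ 6.099e+02 -2.000e-01  1.007e+02] 82.68479
341 [610.5   2.3 105.4] [610.8  -0.  105.1] 78.21161
0.00035275879214178413 0.0 [600.10783905  -2.57933748  22.30441556] [ 1.56784237 -0.04665097  0.30942841]
```

Call:
carry_out(steps=[[[0.1,0,0,0.1,0],[0.3,0,0,0.2,0],[0.7,-0.1,0,0.3,0],[0.7,-0.1,0,0.35,0],[0.7,-0.1,0,0.35,0],[0.7,-0.1,0,0.35,0]]])

```text
clock: 11.45
tool_pos: [560.6, -2.7, 162.7]
eef_rot: [0.0, 0.992, 0.127, 0.001]
contact_force: [0.1, -0.7, -0.5]
gripper_width: 0.704
grasp_force: 0.0
```

```bash
python3 lie.py; python3 - <<'E'
from h import *
s,c,W=wcloud();P=W
for v in range(100,260,8): print(v,np.round(W[v,255],1), [int(x) for x in c['img'][v,255]])
E
```

```text
[560.59061125  -2.70485262 162.73834073]
1939 ((551.3616943359375, -14.891538619995117), (119.79769134521484, 24.12416648864746), 14.793684959411621) [612.08308294  11.85811793  26.90462862] [491.26566701 -36.97159083   4.96524928]
yaw 14.793684959411621 face [6.09372787e+02 4.28813068e-01] tail [493.35060208 -30.21189031]
100 [ 6.378e+02  1.750e+01 -5.000e-01] [187, 122, 82]
108 [ 6.298e+02  1.540e+01 -4.000e-01] [158, 104, 71]
116 [6.218e+02 1.340e+01 6.000e-01] [114, 76, 52]
124 [613.8  11.3   0.9] [112, 76, 51]
132 [606.6   9.5  11. ] [78, 75, 70]
140 [600.4   7.9  24.7] [120, 117, 112]
148 [592.9   5.9  24.5] [117, 114, 109]
156 [581.1   2.9  -1.1] [121, 81, 57]
164 [ 5.729e+02  7.000e-01 -4.000e-01] [103, 70, 49]
172 [ 5.647e+02 -1.400e+00  4.000e-01] [112, 75, 55]
180 [556.4  -3.5   0.8] [116, 78, 55]
188 [ 5.477e+02 -5.800e+00  2.000e-01] [153, 103, 72]
196 [538.6  -8.1  -0.9] [161, 106, 72]
204 [ 5.30e+02 -1.04e+01 -2.00e-01] [163, 107, 73]
212 [521.3 -12.6   0.8] [171, 113, 77]
220 [ 5.117e+02 -1.510e+01 -2.000e-01] [165, 108, 74]
228 [502.8 -17.4   1. ] [159, 105, 73]
236 [ 4.926e+02 -2.000e+01 -2.000e-01] [144, 96, 66]
244 [482.6 -22.6  -0.5] [175, 114, 78]
252 [ 4.727e+02 -2.520e+01  1.000e-01] [188, 122, 82]
```

```bash
python3 - <<'E'
from h import *
c=cap('scene');W=cloud(c)
f=192/np.tan(np.radians(c['fov_y'])/2)
for p in((600,-2.6,12),(600,-2.6,24),(498,-28,10),(610,0,0)):
    X=np.array(c['R'])@np.array(p)+np.array(c['t']);u=c['cx']+f*X[0]/X[2];v=c['cy']+f*X[1]/X[2];print(p,(u,v), W[int(round(v)),int(round(u))])
I=c['img'].astype(int);g=(I.max(-1)-I.min(-1)<25)&(np.abs(W[...,0]-550)<80)&(np.abs(W[...,1]+14)<50)&(W[...,2]<60)
q=W[g];print(len(q),cv2.minAreaRect(q[:,:2].astype(np.float32)),np.median(q,0))
vv,uu=np.nonzero(g);print(uu.min(),uu.max(),vv.min(),vv.max())
c=cap('top');W=cloud(c);I=c['img'].astype(int);g=(I.max(-1)-I.min(-1)<25)&(np.abs(W[...,0]-550)<80)&(np.abs(W[...,1]+14)<50)&(W[...,2]<60);q=W[g];print('top',len(q),len(q)>3 and cv2.minAreaRect(q[:,:2].astype(np.float32)))
print({k:v for k,v in arm.observe().items() if 'gr' in k})
E
```

```text
(600, -2.6, 12) (np.float64(242.5193521449681), np.float64(237.62008474399045)) [604.28753999   5.33828536  17.51630009]
(600, -2.6, 24) (np.float64(242.52621545781355), np.float64(234.41389490370125)) [600.91737077   0.89405721  28.08764221]
(498, -28, 10) (np.float64(263.3505759596902), np.float64(222.04662615851254)) [507.73668074 -18.45047302  19.90361446]
(610, 0, 0) (np.float64(240.37416738978328), np.float64(242.49624041446467)) [613.11860097   2.2909133    4.83388298]
143 ((553.0316162109375, -5.366386413574219), (112.74335479736328, 21.574718475341797), 9.756354331970215) [584.57391632  -2.22690973  18.57515258]
240 265 221 241
top 6 ((497.99664306640625, -31.912364959716797), (4.82244348526001, 10.454866409301758), 65.10640716552734)
{'grasp_force': 0.0, 'gripper_width': 0.7006549874350323}
```

Call:
carry_out(steps=[[[0.7,0.0975,0.001,-0.1,0],[0.7,0.0975,0.001,-0.2,0],[0.7,0.0975,0.001,-0.3,0],[0.7,0.0975,0.001,-0.34,0],[0.7,0.0975,0.001,-0.348,0],[0.7,0.0975,0.001,-0.348,0],[0.25,0.0975,0.001,-0.348,0],[0.25,0.0975,0.001,-0.348,0],[0.25,0.0975,0.001,-0.348,0]]], squeeze=30)

```text
clock: 12.55
tool_pos: [600.0, -2.3, 24.4]
eef_rot: [0.0, 0.992, 0.127, 0.001]
contact_force: [-0.5, 1.0, -0.7]
gripper_width: 0.25
grasp_force: 0.0
```

```bash
python3 - <<'E'
from h import *
s,c,W=wcloud('w4.png');P=W.reshape(-1,3);print(s['tool_pos'],s['gripper_width'],s['grasp_force'],s['contact_force'])
t=s['tool_pos']
for z0 in range(0,60,8):
    m=(np.abs(P[:,2]-z0-4)<4)&(np.abs(P[:,0]-605)<25)&(np.abs(P[:,1])<50)
    y=np.sort(P[m,1]);print(z0,len(y),np.round(y[:: max(1,len(y)//8)]))
E
```

```text
[600.01088744  -2.30225447  24.42940596] 0.249757706377851 0.0 [-0.53587748  0.969678   -0.6547234 ]
0 5311 [-50. -37. -23.  -6.  11.  22.  31.  41.  50.]
8 268 [-15. -10.  -7.  -4.  -0.   2.   5.   8.  12.]
16 778 [-15. -10.  -8.  -6.  -4.  -1.   2.   6.  12.]
24 1008 [-15. -10.  -8.  -5.  -2.   1.   4.   6.]
32 378 [-24. -19. -14. -12. -10.  11.  15.  19.  23.]
40 511 [-24. -20. -15. -12. -10.  11.  15.  19.  23.]
48 590 [-24. -20. -14. -12. -10.  11.  15.  19.  23.]
56 531 [-24. -15. -13. -12.   6.   9.  13.  16.  23.]
```

View pics/w4.png

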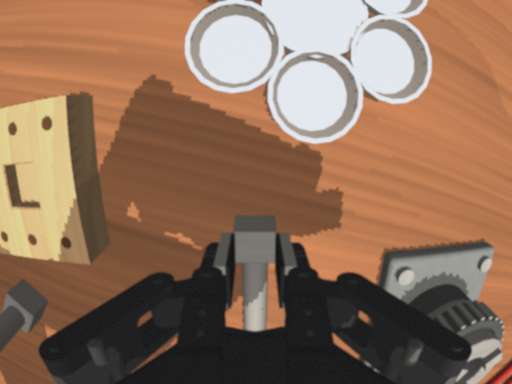

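The picture shows the fingertips ending above the head (head at (255,235), tips beside it at rows 240+), so the tips actually sit higher than the nominal offset. I measure where they end.

```bash
python3 - <<'E'
from h import *
s,c,W=wcloud();t=s['tool_pos'];H=np.array(c['hand_eye'])
for v in range(222,300,6): print(v,[tuple(np.round(W[v,u]-t).astype(int)) for u in (205,218,226,232,280,290,300)])
E
```

```text
222 [(np.int64(-3), np.int64(31), np.int64(-24)), (np.int64(-1), np.int64(23), np.int64(-23)), (np.int64(0), np.int64(18), np.int64(-24)), (np.int64(0), np.int64(15), np.int64(-25)), (np.int64(8), np.int64(-14), np.int64(-23)), (np.int64(10), np.int64(-20), np.int64(-24)), (np.int64(11), np.int64(-26), np.int64(-25))]
228 [(np.int64(-7), np.int64(30), np.int64(-24)), (np.int64(-5), np.int64(22), np.int64(-24)), (np.int64(-4), np.int64(18), np.int64(-24)), (np.int64(-3), np.int64(14), np.int64(-25)), (np.int64(4), np.int64(-15), np.int64(-24)), (np.int64(6), np.int64(-21), np.int64(-24)), (np.int64(7), np.int64(-27), np.int64(-25))]
234 [(np.int64(-12), np.int64(30), np.int64(-25)), (np.int64(-10), np.int64(22), np.int64(-25)), (np.int64(7), np.int64(17), np.int64(8)), (np.int64(7), np.int64(14), np.int64(7)), (np.int64(14), np.int64(-10), np.int64(8)), (np.int64(2), np.int64(-22), np.int64(-24)), (np.int64(3), np.int64(-28), np.int64(-24))]
240 [(np.int64(-16), np.int64(29), np.int64(-23)), (np.int64(-13), np.int64(21), np.int64(-23)), (np.int64(7), np.int64(17), np.int64(16)), (np.i
[... 2276 characters left out ...]
 np.int64(-9), np.int64(53)), (np.int64(16), np.int64(-13), np.int64(53))]
288 [(np.int64(7), np.int64(21), np.int64(57)), (np.int64(8), np.int64(16), np.int64(57)), (np.int64(-3), np.int64(12), np.int64(40)), (np.int64(-10), np.int64(9), np.int64(29)), (np.int64(3), np.int64(-10), np.int64(40)), (np.int64(15), np.int64(-9), np.int64(57)), (np.int64(16), np.int64(-13), np.int64(57))]
294 [(np.int64(7), np.int64(20), np.int64(61)), (np.int64(13), np.int64(16), np.int64(68)), (np.int64(-5), np.int64(12), np.int64(42)), (np.int64(-13), np.int64(8), np.int64(29)), (np.int64(-1), np.int64(-11), np.int64(39)), (np.int64(19), np.int64(-6), np.int64(68)), (np.int64(16), np.int64(-12), np.int64(62))]
```

Call:
carry_out(steps=[[[0.5,0,0,0,0],[0.5,0,0,0,0],[0.5,0.002,-0.001,-0.03,0],[0.5,0.002,-0.001,-0.06,0],[0.5,0.002,-0.001,-0.063,0],[0.5,0.002,-0.001,-0.063,0],[0,0.002,-0.001,-0.063,0],[0,0.002,-0.001,-0.063,0],[0,0.002,-0.001,-0.063,0],[0,0.002,-0.001,-0.063,0],[0,0.002,-0.001,-0.063,0]]], squeeze=20)

```text
clock: 13.75
tool_pos: [600.0, -2.6, -2.1]
eef_rot: [0.0, 0.992, 0.127, 0.0]
contact_force: [0.7, -0.0, -1.6]
gripper_width: 0.271
grasp_force: 24.1
```

Gripped on the head this time. Brisk lift.

Call:
carry_out(steps=[[[0,0,0,0.125,0],[0,0,0,0.25,0],[0,0,0,0.375,0],[0,0,0,0.4,0],[0,0,0,0.4,0]]])

```text
clock: 14.25
tool_pos: [601.2, -2.7, 160.3]
eef_rot: [0.001, 0.992, 0.127, 0.003]
contact_force: [-0.2, -0.5, -3.1]
gripper_width: 0.273
grasp_force: 23.9
```

```bash
cat > tilt.py <<'E'
from h import *
c=cap('scene');W=cloud(c);s=arm.observe();t=s['tool_pos'];print(t,s['contact_force'],s['moment'],s['gripper_width'],s['grasp_force'])
u=np.array([np.cos(.255),np.sin(.255)]);n=np.array([-u[1],u[0]])
P=W.reshape(-1,3);q=P-t;a=q[:,:2]@u;b=q[:,:2]@n
m=(np.abs(b)<22)&(a>-140)&(a<110)&(q[:,2]<22)&(P[:,2]>12)&(P[:,2]<t[2]+15)
a=a[m];z=q[m,2];b=b[m]
print('a rel tool, z, b');i=np.argsort(z)
for lo in range(-130,22,8):
    k=(z>=lo)&(z<lo+8)
    if k.sum(): print(lo+4,k.sum(),np.round([a[k].min(),np.median(a[k]),a[k].max(),np.median(b[k])],1))
E
python3 tilt.py
```

```text
[599.49646097  -2.44071859 157.99554782] [-0.43606782  0.21644566 -2.70586971] [-0.01207611  0.02002413 -0.04034433] 0.27552434145780264 23.92451047897339
a rel tool, z, b
10 35 [-109.6    5.4   11.7    8.6]
18 6 [-76.3 -23.2  11.4  10. ]
```

Call:
carry_out(steps=[[[0,0,0,-0.03,0],[0,0,0,-0.09,0],[0,0,0,-0.2,0],[0,0,0,-0.09,0],[0,0,0,-0.03,0],[0,0,0,0,0],[0,0,0,-0.03,0],[0,0,0,-0.09,0],[0,0,0,-0.2,0],[0,0,0,-0.09,0],[0,0,0,-0.03,0],[0,0,0,0,0],[0,0,0,0,0]]])

```text
clock: 15.6
tool_pos: [600.5, -2.7, 159.6]
eef_rot: [0.001, 0.992, 0.127, 0.002]
contact_force: [-0.3, -0.4, -1.6]
gripper_width: 0.275
grasp_force: 23.5
```

```bash
python3 tilt.py
```

```text
[599.74098502  -2.55138074 159.11685608] [ 0.25683376 -0.01672986 -2.40771965] [-0.01101994 -0.05334137 -0.00259418] 0.2766941939657272 23.4440615773201
a rel tool, z, b
-6 7 [-110.5  -98.2  -87.1   10.2]
2 33 [-110.4  -87.5    2.7    9.4]
10 63 [-94.9 -40.7  12.    7.9]
18 3 [-51.3   7.4   9.2   7.9]
```

The shank is starting to turn in the pads (tail dropping). I lay it back and regrip with less overlap at the very end of the head so that it swings more freely.

Call:
carry_out(steps=[[[0,0,0,-0.12,0],[0,0,0,-0.24,0],[0,0,0,-0.34,0],[0,0,0,-0.38,0],[0,0,0,-0.396,0],[0,0,0,-0.396,0],[0.45,0,0,-0.396,0],[0.45,0,0,-0.396,0],[0.45,0.01,0.0025,-0.385,0],[0.45,0.019,0.005,-0.38,0],[0.45,0.019,0.005,-0.38,0],[0,0.019,0.005,-0.38,0],[0,0.019,0.005,-0.38,0],[0,0.019,0.005,-0.38,0],[0,0.019,0.005,-0.38,0]]], squeeze=20)

```text
clock: 17.15
tool_pos: [607.8, -0.5, 6.3]
eef_rot: [0.0, 0.992, 0.127, 0.0]
contact_force: [0.1, 0.1, 4.9]
gripper_width: 0.27
grasp_force: 24.0
```

Call:
carry_out(steps=[[[0,0.019,0.005,0.06,0],[0,0.019,0.005,0.18,0],[0,0.019,0.005,0.3,0],[0,0.019,0.005,0.36,0],[0,0.019,0.005,0.38,0],[0,0.019,0.005,0.38,0]]])

```text
clock: 17.75
tool_pos: [614.9, 1.4, 157.9]
eef_rot: [0.0, 0.992, 0.127, 0.0]
contact_force: [0.4, -0.2, -2.8]
gripper_width: 0.275
grasp_force: 23.2
```

```bash
python3 tilt.py
```

```text
[613.98474479   1.57364502 156.49408155] [ 0.14475204  0.44709794 -1.80979263] [ 0.01525284 -0.10844343  0.01355966] 0.2740460600765993 23.15324306488037
a rel tool, z, b
-6 1 [-94.3 -94.3 -94.3   8.9]
2 48 [-121.   -66.4    3.6    9.5]
10 92 [-118.3  -54.8    8.8    6.1]
18 1 [10.  10.  10.  16.6]
```

Call:
carry_out(steps=[[[0,0,0,-0.03,0],[0,0,0,-0.1,0],[0,0,0,-0.22,0],[0,0,0,-0.1,0],[0,0,0,-0.03,0],[0,0,0,-0.03,0],[0,0,0,-0.1,0],[0,0,0,-0.22,0],[0,0,0,-0.1,0],[0,0,0,-0.03,0],[0,0,0,-0.03,0],[0,0,0,-0.1,0],[0,0,0,-0.22,0],[0,0,0,-0.1,0],[0,0,0,-0.03,0],[0,0,0,0,0],[0,0,0,0,0]]])

```text
clock: 19.5
tool_pos: [616.0, 1.3, 160.2]
eef_rot: [0.001, 0.992, 0.127, 0.002]
contact_force: [0.6, -0.2, -2.0]
gripper_width: 0.273
grasp_force: 22.1
```

```bash
python3 tilt.py
```

```text
[615.0719052    1.44571808 159.7234569 ] [-0.0209589  -1.21419652 -2.6656166 ] [ 0.02913128 -0.06136999 -0.01548963] 0.2749475942667065 22.147506773471832
a rel tool, z, b
-70 1 [-89.3 -89.3 -89.3   1. ]
-62 4 [-89.2 -85.  -82.6   8.8]
-54 9 [-90.8 -78.1 -70.3   8.8]
-46 13 [-86.5 -73.3 -56.2   8.4]
-38 12 [-73.1 -60.7 -48.5   8.7]
-30 13 [-62.1 -51.1 -40.5   8.4]
-22 14 [-49.9 -40.  -28.3   8.4]
-14 11 [-42.7 -29.4 -16.2   8. ]
-6 9 [-28.9  -4.    3.1  13.8]
2 20 [-7.6  9.  12.5  8. ]
10 38 [-1.4  7.3 11.1  2.2]
18 7 [-14.    3.    5.5   0.6]
```

About 40° down now; a few diagonal pumps, higher up, to bring it on.

Call:
carry_out(steps=[[[0,0,0,0.1,0],[0,0,0,0.2,0],[0,0.01,0.003,0.18,0],[0,0.045,0.012,0.12,0],[0,0.11,0.028,0.03,0],[0,0.05,0.013,0.12,0],[0,0.01,0.003,0.18,0],[0,0.01,0.003,0.18,0],[0,0.05,0.013,0.12,0],[0,0.12,0.03,0.05,0],[0,0.05,0.013,0.12,0],[0,0.01,0.003,0.18,0],[0,0,0,0.2,0],[0,0,0,0.2,0]]])

```text
clock: 20.95
tool_pos: [615.7, 1.4, 240.5]
eef_rot: [0.001, 0.992, 0.127, 0.003]
contact_force: [-0.2, 0.2, -2.7]
gripper_width: 0.274
grasp_force: 20.1
```

```bash
python3 tilt.py
```

```text
[615.60494207   1.49493784 239.98707216] [ 0.39483894 -0.37607569 -2.01401271] [ 0.00602226 -0.01741377  0.03957785] 0.27621981841950094 20.126584768295288
a rel tool, z, b
-102 4 [-24.4 -20.4 -18.9   7.4]
-94 10 [-24.  -18.4 -14.5   6.3]
-86 11 [-25.5 -18.  -12.    7.4]
-78 10 [-17.3 -12.9  -9.1   6.7]
-70 13 [-17.  -12.2  -8.4   8.9]
-62 14 [-14.5  -8.6  -5.7   7.2]
-54 12 [-16.6  -7.3  -3.1   7.7]
-46 12 [-10.2  -3.3  -0.1   7. ]
-38 13 [-10.2  -3.7   1.4   7.5]
-30 11 [-5.5  1.4  4.4  7.6]
-22 13 [-5.7  2.5  6.   7.6]
-14 11 [-0.9  5.2  8.8  8.8]
-6 13 [ 1.9 14.1 16.5  9.3]
2 29 [-0.9 15.9 20.5 10.7]
10 53 [-12.3  12.   21.8   4.9]
18 11 [-12.8   4.3  12.6  -1.7]
```

About 16° off vertical now, with the shank down. I move next to the chuck and measure it with the wrist camera.

Call:
carry_out(steps=[[[0,-0.01,-0.05,0,0],[0,-0.03,-0.13,0,0],[0,-0.05,-0.21,0,0],[0,-0.07,-0.29,0,0],[0,-0.082,-0.35,0,0],[0,-0.0865,-0.371,0,0],[0,-0.0865,-0.371,0,0],[0,-0.0865,-0.371,0,0]]])

```text
clock: 21.8
tool_pos: [580.6, -145.9, 238.1]
eef_rot: [-0.0, 0.992, 0.127, 0.0]
contact_force: [0.4, -0.1, -2.6]
gripper_width: 0.267
grasp_force: 20.2
```

```bash
cat > ch.py <<'E'
from h import *
s,c,W=wcloud();P=W.reshape(-1,3);t=s['tool_pos'];print(t,s['eef_rot'])
def box(lo,hi,r=75,c0=(557,-153)):
    return P[(P[:,2]>lo)&(P[:,2]<hi)&(np.hypot(P[:,0]-c0[0],P[:,1]-c0[1])<r)]
for lo,hi in((9,18),(50,68),(72,78),(78,84)):
    q=box(lo,hi,{9:90,50:45}.get(lo,36))
    if len(q)>5: print(lo,len(q),'rect',cv2.minAreaRect(q[:,:2].astype(np.float32)),'circ',cv2.minEnclosingCircle(q[:,:2].astype(np.float32)))
c2=cap('scene');print('scene cam at',-np.array(c2['R']).T@np.array(c2['t']))
cv2.imwrite('pics/w5.png',cv2.cvtColor(c['img'],4))
# punch points below tool
u=np.array([np.cos(.255),np.sin(.255)]);n=np.array([-u[1],u[0]])
q=P-t;a=q[:,:2]@u;b=q[:,:2]@n
for lo in range(-110,0,10):
    k=(q[:,2]>=lo)&(q[:,2]<lo+10)&(np.abs(b)<14)&(np.abs(a)<50)
    if k.sum()>2: print(lo+5,k.sum(),np.round([a[k].min(),np.median(a[k]),a[k].max(),b[k].min(),b[k].max()],1))
E
python3 ch.py; python3 tilt.py
```

```text
[ 580.62745657 -145.92151552  238.05695215] [-3.56165679e-04  9.91927382e-01  1.26806277e-01  3.31546748e-04]
9 2760 rect ((560.8377685546875, -155.71897888183594), (118.74427032470703, 101.08999633789062), 15.257651329040527) circ ((560.5964965820312, -155.7098846435547), 76.23760223388672)
50 1318 rect ((565.8516845703125, -154.9197540283203), (68.26364135742188, 78.82169342041016), 6.51845121383667) circ ((560.3912963867188, -155.63125610351562), 39.8895263671875)
72 1242 rect ((565.8970336914062, -154.82736206054688), (48.43513870239258, 59.483524322509766), 10.138460159301758) circ ((560.6297607421875, -155.6768341064453), 29.859233856201172)
78 269 rect ((569.9273071289062, -152.65646362304688), (38.75871658325195, 37.01581954956055), 64.03858947753906) circ ((569.474853515625, -153.1210174560547), 24.5495662689209)
scene cam at [1200.71244258  781.79165378  780.92116038]
-105 4 [-15.2 -14.9 -14.7  -2.5   3.6]
-95 6 [-13.7 -12.4 -11.7  -3.3   4.3]
-85 8 [-10.7  -9.9  -8.1  -2.4   3.4]
-15 6 [16.7 16.7 16.8 -6.7  4.5]
-5 78 [ 16.9  18.9  19.7 -11.3  11.9]
[ 580.75415929 -145.53933796  237.94302749] [-0.38939344 -1.01002883 -1.21406237] [ 2.64424031e-02  3.33356135e-02 -1.09681163e-05] 0.27680262089870067 20.18719732761383
a rel tool, z, b
-102 5 [-21.2 -19.3 -17.3   7.8]
-94 10 [-25.7 -18.7 -15.    9.5]
-86 11 [-28.5 -18.3 -12.1   7.9]
-78 9 [-23.1 -14.  -10.4   8.1]
-70 11 [-21.  -10.7  -8.4   8.6]
-62 11 [-17.4  -9.1  -5.8   9.2]
-54 9 [-16.2  -6.4  -5.6   7.8]
-46 14 [-17.9  -4.4   0.2   7.9]
-38 10 [-10.   -2.    2.5   8.6]
-30 13 [-9.6 -0.9  2.9  8.5]
-22 10 [-6.2  2.8  6.1  8.6]
-14 9 [-5.7  4.   7.3  9. ]
-6 17 [-5.2 13.  15.3 10.6]
2 20 [-9.9 14.9 18.2 11.1]
10 41 [-11.9  12.   23.1   6.9]
18 9 [-2.3  4.3 11.3  0.5]
```

Call:
carry_out(steps=[[[0,0.006,-0.011,0,0],[0,0.006,-0.011,-0.04,0],[0,0.006,-0.011,-0.08,0],[0,0.006,-0.011,-0.1,0],[0,0.006,-0.011,-0.115,0],[0,0.006,-0.011,-0.13,0],[0,0.004,-0.0115,-0.14,0],[0,0.002,-0.012,-0.15,0],[0,0.002,-0.012,-0.15,0]]])

```text
clock: 22.85
tool_pos: [581.0, -151.7, 177.6]
eef_rot: [-0.0, 0.992, 0.127, -0.0]
contact_force: [0.4, -0.1, -2.3]
gripper_width: 0.272
grasp_force: 20.2
```

```bash
python3 ch.py|grep -v '^9\|^50'; python3 tilt.py
```

```text
[ 580.98660385 -151.71130861  177.56220366] [-2.20723866e-04  9.91945548e-01  1.26664315e-01 -3.65233045e-04]
72 1282 rect ((566.146728515625, -154.3708038330078), (48.14038848876953, 59.659385681152344), 15.756207466125488) circ ((560.4889526367188, -155.8634033203125), 29.978675842285156)
78 331 rect ((571.107177734375, -152.8057098388672), (12.075333595275879, 49.43785095214844), 15.734014511108398) circ ((568.8941650390625, -153.4291534423828), 24.71961784362793)
scene cam at [1200.71244258  781.79165378  780.92116038]
-105 647 [-16.7   0.4   9.1 -14.   14. ]
-95 108 [-15.  -11.   -6.2 -13.8  14. ]
-85 6 [-11.  -10.8  -9.4  -2.4   3.4]
-75 4 [-8.1 -7.4 -6.8 -0.7  1.7]
-15 5 [ 16.7  16.8  16.8 -10.   10.6]
-5 79 [ 16.9  19.   19.9 -11.3  12. ]
[ 581.5637706  -151.9216391   178.24631585] [-0.50773176  0.21172806 -2.30989889] [-0.00455769 -0.04187763 -0.01024534] 0.273150688986894 20.180965662002563
a rel tool, z, b
-126 25 [-80.    9.8  15.8  14.3]
-118 34 [-100.9    8.7   15.7   10.9]
-110 50 [-103.5    4.7   15.3    5.8]
-102 75 [-50.9  -9.6   6.1   6. ]
-94 28 [-49.2 -19.5  -6.2   3.8]
-86 12 [-27.7 -18.5 -12.3   8.7]
-78 12 [-104.2  -15.1   -8.4    8.5]
-70 9 [-19.1 -13.   -7.8   6.2]
-62 10 [-12.8  -9.   -7.1   8.7]
-54 9 [-18.6  -8.5  -4.1   8.7]
-46 12 [-15.5  -6.3  -2.5   8.4]
-38 9 [-7.1 -1.3  1.1  9.2]
-30 11 [-11.1   0.8   2.6   7.7]
-22 8 [-5.4  2.9  6.7  8.4]
-14 9 [-4.5  3.9  8.1  9.7]
-6 15 [-0.6 12.3 17.9 12.3]
2 19 [-11.   13.5  20.2  13.4]
10 37 [-11.6  12.4  19.9   6.8]
18 8 [-3.3  4.9 13.8 -3.8]
```

View pics/w5.png

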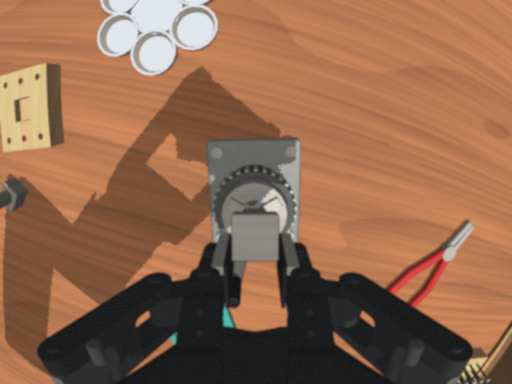

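The view shows the head at (255,237) above the chuck and no contact force with the tip 10 mm below the jaw tops: the shank is in the bore. I lower while straightening.

Call:
carry_out(steps=[[[0,-0.008,-0.001,-0.02,0],[0,-0.016,-0.002,-0.035,0],[0,-0.024,-0.004,-0.05,0],[0,-0.034,-0.007,-0.055,0],[0,-0.044,-0.009,-0.06,0],[0,-0.054,-0.012,-0.063,0],[0,-0.062,-0.0135,-0.066,0],[0,-0.068,-0.015,-0.07,0],[0,-0.068,-0.015,-0.075,0],[0,-0.068,-0.015,-0.075,0]]])

```text
clock: 24.0
tool_pos: [554.0, -157.8, 147.7]
eef_rot: [-0.0, 0.992, 0.127, -0.0]
contact_force: [0.5, 0.4, -2.0]
gripper_width: 0.271
grasp_force: 19.7
```

```bash
python3 tilt.py
```

```text
[ 554.06991487 -157.7581898   147.73550396] [ 0.86369895 -0.40444461 -3.58149404] [ 0.07097208 -0.2245087   0.02231807] 0.27461547598489455 19.748584628105164
a rel tool, z, b
-126 30 [-45.5  36.7  66.    8.8]
-118 18 [30.  34.6 40.5  5.5]
-110 20 [28.  32.8 39.9  8.7]
-102 14 [-48.6  39.   45.3   5. ]
-94 30 [-73.6  37.   45.1  12.5]
-86 34 [-62.   36.4  42.8   9.8]
-78 51 [-74.8  32.   44.5   5.2]
-70 87 [-24.   14.8  37.1   5.1]
-62 24 [-77.    8.8  17.3   8.1]
-54 12 [-77.9   6.6  12.3   8.7]
-46 11 [ 1.8  9.6 10.9  6.6]
-38 9 [ 2.8  7.5 13.   7.9]
-30 12 [ 3.3 10.1 12.1  5.9]
-22 10 [ 3.4  9.1 13.4  8.2]
-14 10 [-1.  10.1 16.5  7.6]
-6 9 [ 4.9 14.3 18.2  6.9]
2 23 [-3.9 17.3 22.4 12.1]
10 29 [-12.5  14.8  22.    8.1]
18 10 [ 0.   9.1 14.9 -1.8]
```

Call:
carry_out(steps=[[[0,0,0,-0.008,0],[0,0,0,-0.016,0],[0,0,0,-0.02,0],[0,0,0,-0.02,0]]])

```text
clock: 24.45
tool_pos: [555.5, -158.0, 142.0]
eef_rot: [0.001, 0.992, 0.127, 0.002]
contact_force: [-0.8, 1.5, 9.4]
gripper_width: 0.275
grasp_force: 21.0
```

The shank stands on the bore floor (12 N reaction). I release, rise and go towards the handle.

Call:
carry_out(steps=[[[0.3,0,0,0.01,0],[0.4,0,0,0.01,0],[0.5,0,0,0.01,0],[0.5,0,0,0.08,0],[0.5,0,0,0.18,0],[0.5,-0.05,0,0.24,0],[0.5,-0.15,0,0.24,0],[0.5,-0.24,0,0.24,0],[0.5,-0.24,0,0.24,0],[0.5,-0.24,0,0.24,0]]])

```text
clock: 25.45
tool_pos: [457.7, -157.9, 236.0]
eef_rot: [0.0, 0.992, 0.126, 0.0]
contact_force: [-0.1, 0.3, 0.8]
gripper_width: 0.503
grasp_force: 0.0
```

```bash
cat > hd.py <<'E'
from h import *
s,c,W=wcloud();P=W.reshape(-1,3);t=s['tool_pos'];print(t,s['joints'][5],s['contact_force'])
C=np.array([560.5,-155.8])
r=np.hypot(*(P[:,:2]-C).T)
def st(n,m):
    q=P[m]
    if len(q)>4: e=cv2.minEnclosingCircle(q[:,:2].astype(np.float32));d=np.array(e[0])-C;print(n,len(q),np.round(e[0],1),round(e[1],1),'med',np.round(np.median(q,0),1),'r',np.hypot(*d),'joint',np.radians(195.1)-np.arctan2(d[1],d[0])%(2*np.pi))
st('pin',(P[:,2]>88)&(P[:,2]<102)&(r>65)&(r<105))
st('body',(P[:,2]>70)&(P[:,2]<77)&(r<40))
st('head',(P[:,2]>150)&(P[:,2]<160)&(r<40))
st('headall',(P[:,2]>130)&(P[:,2]<160)&(r<40))
st('shank',(P[:,2]>84)&(P[:,2]<125)&(r<40))
E
python3 hd.py
```

```text
[ 457.69443454 -157.86227924  235.96113463] 0.7541460553696117 [-0.0821035   0.27059212  0.76719241]
pin 168 [ 475.7 -156.9] 6.9 med [ 476.2 -156.6   95.7] r 84.83640045569491 joint 0.25113159132112406
body 1177 [ 560.5 -156.4] 30.2 med [ 550.3 -149.8   75.1] r 0.5855257724044222 joint -1.3230967397212985
head 1002 [ 564.6 -154.8] 16.4 med [ 564.2 -154.7  155.1] r 4.2026721675136125 joint 3.1696381449491944
headall 1082 [ 564.3 -155. ] 16.6 med [ 563.5 -154.6  155. ] r 3.855183022984837 joint 3.1891695271302676
shank 49 [ 555.2 -156.8] 6.0 med [ 553.3 -157.    95.6] r 5.373545805931368 joint 0.07164015838635596
```

The punch is upright on the floor (top at z = 155, head within 4 mm of the axis). The pin is at (475.7, -156.9), joint 0.25. I grip the pin.

Call:
carry_out(steps=[[[0.5,0.045,0.003,-0.05,0],[0.5,0.045,0.003,-0.17,0],[0.5,0.045,0.003,-0.28,0],[0.5,0.045,0.003,-0.37,0],[0.5,0.045,0.003,-0.41,0],[0.5,0.045,0.003,-0.418,0],[0.5,0.045,0.003,-0.418,0],[0,0.045,0.003,-0.418,0],[0,0.045,0.003,-0.418,0],[0,0.045,0.003,-0.418,0],[0,0.045,0.003,-0.418,0],[0,0.045,0.003,-0.418,0],[0,0.045,0.003,-0.418,0]]], squeeze=40)

```text
clock: 26.8
tool_pos: [477.2, -157.1, 69.9]
eef_rot: [0.001, 0.992, 0.127, 0.001]
contact_force: [0.7, -0.0, 5.9]
gripper_width: 0.145
grasp_force: 39.2
```

Call:
carry_out(steps=[[[0,0.0006,0.0185,0,-0.0278],[0,0.0028,0.0369,0,-0.0556],[0,0.0066,0.0551,0,-0.0833],[0,0.0119,0.0728,0,-0.1111],[0,0.0188,0.09,0,-0.1389],[0,0.0272,0.1066,0,-0.1667],[0,0.037,0.1223,0,-0.1944],[0,0.0481,0.1372,0,-0.2222],[0,0.0604,0.151,0,-0.25],[0,0.0739,0.1637,0,-0.2778],[0,0.0885,0.1752,0,-0.3056],[0,0.0885,0.1752,0,-0.3056]]])

```text
clock: 28.0
tool_pos: [513.7, -87.4, 69.9]
eef_rot: [0.0, 0.938, -0.346, 0.003]
contact_force: [1.3, -1.6, 6.5]
gripper_width: 0.144
grasp_force: 39.4
```

Call:
carry_out(steps=[[[0,0.0155,0.0101,0,-0.0278],[0,0.0318,0.0189,0,-0.0556],[0,0.0489,0.0262,0,-0.0833],[0,0.0665,0.032,0,-0.1111],[0,0.0772,0.0346,0,-0.1278],[0,0.0845,0.0362,0,-0.1389],[0,0.0845,0.0362,0,-0.1389],[0,0.0845,0.0362,0,-0.1389]]])

```text
clock: 28.8
tool_pos: [543.4, -74.8, 69.9]
eef_rot: [0.003, 0.843, -0.539, -0.0]
contact_force: [-6.5, -9.6, 9.6]
gripper_width: 0.144
grasp_force: 39.9
```

The handle is at about 1.62 rad with some 8 N resisting: firm. I let go and rise.

Call:
carry_out(steps=[[[0.3,0,0,0,0],[0.45,0,0,0,0],[0.5,0,0,0,0],[0.5,0,0,0,0],[0.5,0,0,0.08,0],[0.5,0,0,0.2,0],[0.5,0,0,0.32,0],[0.5,-0.1,0,0.4,0],[0.5,-0.22,0,0.4,0],[0.5,-0.22,0,0.4,0.2],[0.5,-0.22,0,0.4,0.4],[0.5,-0.22,0,0.4,0.4],[0.5,-0.22,0,0.4,0.4],[0.5,-0.22,0,0.4,0.4],[0.5,-0.22,0,0.4,0.4],[0.5,-0.22,0,0.4,0.4],[0.5,-0.22,0,0.4,0.4],[0.5,-0.22,0,0.4,0.4],[0.5,-0.22,0,0.4,0.4]]])

```text
clock: 30.7
tool_pos: [457.6, -71.6, 228.8]
eef_rot: [-0.0, 0.998, 0.057, 0.0]
contact_force: [0.3, -0.2, -0.5]
gripper_width: 0.499
grasp_force: 0.0
```

```bash
python3 hd.py
```

```text
[457.56893742 -71.58467418 228.80898328] 1.0576387332077821 [ 0.28556696 -0.15531905 -0.54363295]
pin 171 [519.8 -81.7] 6.9 med [519.8 -81.5  96. ] r 84.581544396347 joint 1.332438341512605
body 1389 [ 560.3 -156. ] 30.3 med [ 553.7 -147.    75. ] r 0.2376791491886158 joint -0.46599686782213023
head 892 [ 560.5 -156.2] 16.8 med [ 560.2 -154.8  155. ] r 0.4145046214721973 joint -1.4279939929802201
headall 1070 [ 560.5 -156.2] 16.8 med [ 559.8 -152.4  154.9] r 0.37570383876573743 joint -1.283530881810338
shank 189 [ 560.1 -153.7] 7.8 med [ 558.3 -149.3  103.8] r 2.0881038869454476 joint 1.6459524521547875
```

The sleeve settled at 1.33, and the punch is upright and centred with its top at 155 mm. Handing in.

```bash
python3 -c "
from rig import arm
print(arm.finish_job())"
```

```text
the job is handed in; nothing more can be done
None
```

The punch now stands shank down on the bore floor with its head on top, clamped in the grey chuck (sleeve tightened to about 1.62 rad, settled at 1.33), and the job was handed in at about 31 s of the 72 s allowed.

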